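# Put the cleaned microscope objectives back in their storage pots

### The job

The objectives on the pale green mat have been cleaned: stand each one, nose up, in the open storage pot in the grey tray whose flange has the same colour as the objective's ring, right down on the pot's floor. They are precision glass, so set them down gently, never drop them or tip them over; leave the white objective where it is in its pot, do not knock over the oil bottle, and keep the pots standing flat in the tray.

Things in the scene. Friction and masses are not known exactly. Their poses are not given: they have to be found in the camera images.
- objective_red: loose microscope objective with red ring, nose up on the 2 mm pale green mat, 44 mm tall, about 100 g. From below: thread 25 mm across to z=5 mm, mounting ring 38 across to 10, silver barrel 36 across to 33, its top 8 mm red; red shoulder sloping in to 39; thin nose. Origin: centre of underside, z up; round, yaw is meaningless. Neighbours are 80 mm or more away, centre to centre.
- objective_yellow: loose microscope objective with yellow ring, nose up on the 2 mm pale green mat, 50 mm tall, about 120 g. From below: thread 25 mm across to z=5 mm, mounting ring 36 across to 10, silver barrel 34 across to 36, its top 8 mm yellow; yellow shoulder sloping in to 42; thin nose. Origin: centre of underside, z up; round, yaw is meaningless. Neighbours are 80 mm or more away, centre to centre.
- objective_green: loose microscope objective with green ring, nose up on the 2 mm pale green mat, 54 mm tall, about 160 g. From below: thread 25 mm across to z=5 mm, mounting ring 38 across to 10, silver barrel 36 across to 39, its top 8 mm green; green shoulder sloping in to 45; thin nose. Origin: centre of underside, z up; round, yaw is meaningless. Neighbours are 80 mm or more away, centre to centre.
- objective_blue: loose microscope objective with blue ring, nose up on the 2 mm pale green mat, 58 mm tall, about 190 g. From below: thread 25 mm across to z=5 mm, mounting ring 40 across to 10, silver barrel 38 across to 42, its top 8 mm blue; blue shoulder sloping in to 48; thin nose. Origin: centre of underside, z up; round, yaw is meaningless. Neighbours are 80 mm or more away, centre to centre.
- pot_red: loose storage pot, 60 g, with red flange 74 mm across, 6 high; on it a black cup, rim 62 across at z=15 mm, opening 56, red floor at z=6 mm. Origin: centre of underside, z up. It stands in a fixed grey tray 300 x 210 mm, rim 14 high, floor 4 thick, with the other pots and a 14 mm high desiccant can, 85 mm or more apart centre to centre.
- pot_yellow: loose storage pot, 60 g, with yellow flange 74 mm across, 6 high; on it a black cup, rim 62 across at z=15 mm, opening 56, yellow floor at z=6 mm. Origin: centre of underside, z up. It stands in a fixed grey tray 300 x 210 mm, rim 14 high, floor 4 thick, with the other pots and a 14 mm high desiccant can, 85 mm or more apart centre to centre.
- pot_green: loose storage pot, 60 g, with green flange 74 mm across, 6 high; on it a black cup, rim 62 across at z=15 mm, opening 56, green floor at z=6 mm. Origin: centre of underside, z up. It stands in a fixed grey tray 300 x 210 mm, rim 14 high, floor 4 thick, with the other pots and a 14 mm high desiccant can, 85 mm or more apart centre to centre.
- pot_blue: loose storage pot, 60 g, with blue flange 74 mm across, 6 high; on it a black cup, rim 62 across at z=15 mm, opening 56, blue floor at z=6 mm. Origin: centre of underside, z up. It stands in a fixed grey tray 300 x 210 mm, rim 14 high, floor 4 thick, with the other pots and a 14 mm high desiccant can, 85 mm or more apart centre to centre.
- objective_white: objective with a white ring, 36 mm across and 60 mm tall, already standing in its own pot (white flange) in the same tray. It stays there. Origin: centre of its underside, z up.
- oil_bottle: small amber glass bottle with a black cap, 26 mm across and 60 mm tall, 30 g, standing loose on the mat among the objectives. It stays there. Origin: centre of its underside, z up. The only other thing on the mat is a pad of lens tissue, 9 mm high.

How it is judged:
At the end, for the whole second after the job is handed in: Each coloured objective stands upright (7 degrees) and still on the floor of the pot of its colour, centre within 12 mm of the pot's; those pots stand flat in the tray; the white objective is upright within 25 mm of where it was; the oil bottle stands (horizontal distance between objective_red and pot_red below 0.012 m and z of objective_red in the frame of pot_red between 0.003 and 0.01 m and angle between each of objective_red, pot_red, objective_yellow, pot_yellow, objective_green, pot_green, objective_blue, pot_blue, objective_white, oil_bottle's own z axis and vertical below 0.12 rad and height (world z) of pot_red between 0.002 and 0.012 m and linear speed of each of objective_red, objective_yellow, objective_green, objective_blue below 0.02 m/s and horizontal distance between objective_yellow and pot_yellow below 0.012 m and z of objective_yellow in the frame of pot_yellow between 0.003 and 0.01 m and height (world z) of pot_yellow between 0.002 and 0.012 m and horizontal distance between objective_green and pot_green below 0.012 m and z of objective_green in the frame of pot_green between 0.003 and 0.01 m and height (world z) of pot_green between 0.002 and 0.012 m and horizontal distance between objective_blue and pot_blue below 0.012 m and z of objective_blue in the frame of pot_blue between 0.003 and 0.01 m and height (world z) of pot_blue between 0.002 and 0.012 m and distance of objective_white from where it was at the start of the episode below 0.025 m); the robot touches nothing.
It fails at once if the white objective is moved from its place (distance of objective_white from where it was at the start of the episode above 0.025 m).
It fails at once if the oil bottle is knocked over (angle between oil_bottle's own z axis and vertical above 0.6 rad).
It fails at once if a coloured objective is tipped over (beyond 57 degrees) (angle between any of objective_red, objective_yellow, objective_green, objective_blue's own z axis and vertical above 1 rad).
It fails at once if a coloured objective is dropped: it falls free of the fingers faster than 0.6 m/s (about 18 mm) ((linear speed of objective_red above 0.6 m/s and contact force between objective_red and the fingers below 0.05 N) or (linear speed of objective_yellow above 0.6 m/s and contact force between objective_yellow and the fingers below 0.05 N) or (linear speed of objective_green above 0.6 m/s and contact force between objective_green and the fingers below 0.05 N) or (linear speed of objective_blue above 0.6 m/s and contact force between objective_blue and the fingers below 0.05 N)).
It also fails if it takes over 112 s, if anything falls off the work surface, if the arm or the gripper's body presses on something with over 40 N, if the wrist force passes 120 N, or if a joint passes its speed limit or range.

### The arm

A 6-joint arm with a two-finger parallel gripper is mounted at the origin on the work surface. World frame = base frame: x ahead of the robot, y to its left, z up, the work surface at z = 0. Lengths are in m, angles in rad, forces in N, time in s.
With the tool pointing down it reaches from about 0.25 to 0.725 m from the base axis. Payload 4 kg.
Tool frame: the origin (TCP) lies midway between the tips of the shut fingers; the grasp point (between the pads) lies 19 mm behind it; z points along the fingers, y is the line along which they close (so a half turn about z gives the same grasp; the last joint's range is limited). The gripper opens to 85 mm and grips with 20 to 120 N. Pads are 22 mm wide; open, the fingers measure 114 mm over their backs; the gripper's body (76 mm by 85 mm) begins 54 mm behind the grasp point. The pads swing forward as they close: fully open they stand 13 mm farther back than shut.
Start: joints at [-1.283, 0.241, 0.005, 1.335, 0, 1.571], TCP at [0.142, -0.479, 0.231] pointing down, gripper open.
Joint ranges: [-2.72, 2.72], [-1.05, 1.87], [-1.09, 1.28], [-1.99, 2.15], [-1.42, 1.44], [-3.14, 3.14]. Speed limits (rad/s): [2.79, 2.79, 3.14, 3.14, 3.14, 3.14].

### API

Orientations are given as a unit quaternion [x, y, z, w].
In Python, from workcell import get_obs, camera, job_done, silhouettes gives the robot as it stands. The module is installed in compiled form; this text tells all that it offers.
- The arm moves only by the tool drive_tool, never from a script. Its argument "increments" is a list of rows, each a list of 3 entries, a list of its own where there are three numbers: the shift along the world's x, y, z in mm, then the turn, a rotation vector about the world's x, y, z in degrees, then the opening, from 0 (shut) to 1 (fully open). A call has 1 to 8 rows; each row shifts and turns the commanded pose from where the row before left it; what a row does not reach is not made up. A row lasts 1/12 s, in which the tool goes at most 41.7 mm and 7.16 degrees, less where a joint would pass 70% of its speed; a pose out of reach is approached as far as the arm can. A call is refused whole if a number of a shift passes 41.7 or a number of a turn 7.16, either way. A call with a gripper value outside its range is refused whole. The fingers move at their own pace and stop on an object; the grip force is fixed at half the most. Time passes only in rows, so rows that do not move let the fingers close. It gives the time, the measured TCP pose, the force, the opening and the grip force at its end, in the units of the state.
- get_obs(): the state, without advancing time (a new reading comes with each control period).
- camera(name): name is "scene" or "top" or "wrist"; returns a dict with "image" (480x640x3 uint8, red, green, blue), "K" (3x3 intrinsics, pixels), "view" (4x4, takes a point from world to camera coordinates). Camera axes: x right, y down, z forward; pixel columns grow to the right and rows downward; lengths in m; the calibration is good to about 2 mm. The wrist camera is an equidistant fisheye: a pixel r from the principal point sees the ray r / f radians off the axis. A picture is of the moment at which its call begins. There is no depth.
- job_done(): hands the job in; it is judged then, once.
Trained networks look in a picture, given as the dict that the camera call returned (one of the last four; its "shot" number tells which), for a name from the list of things; names that differ only in an ending like _2 or _b are one class to them, and where a whole thing is asked for, a point or a joint stands for the part that bears it (a point fixed in the world has none). Each returns a list of dicts, best first, with "conf" (0 to 1); they miss things now and then, are a little off and sometimes report something else, mostly with a low value. They report only what shows in the picture. A call takes as long as a camera call.
- silhouettes(query, picture): "region" (480x640 bool, what is visible of it) and "bbox" ([left, top, right, bottom] in pixels, round what is visible of it).
The state is a dict: "clock": time; "joint_pos": joint angles; "joint_vel": joint speeds; "tau": joint torques, N m; "eef_pos": TCP position; "tool_rot": TCP orientation; "ft_force": force on the tool from outside, world axes, zero at the start; "ft_torque": the same for the moment, N m; "grip_width": finger opening in m; "grasp_force": force on a finger pad.
Only numpy, scipy, OpenCV 4.12 (cv2) and the standard library are available. Lean on these libraries where they do the work, as an engineer would, in place of code of your own. Each camera call takes 0.05 s, during which the arm holds its last target. There are 200 camera calls.

## Working session

There is one attempt and no reset: what is moved stays moved. The work goes in short steps, Python scripts to look and compute and a tool call to move; the robot and the scene stay as the last step left them, time stands still between calls to the robot, and variables do not carry over. Pictures are saved under pics/ and viewed, at most 14 in all, crops included, and the job is handed in when it is done.

Besides the shell and the picture viewer there is one more tool, called as name(argument=value, ...) on one line, values as JSON. drive_tool: Moves the arm, as the interface text tells. Its arguments: {"type":"object","properties":{"increments":{"type":"array"}},"required":["increments"]}

```bash
mkdir -p pics; cat > h.py <<'E'
import numpy as np, cv2
from workcell import *
from scipy.optimize import least_squares
def save(p,n): cv2.imwrite(f'pics/{n}.png',cv2.cvtColor(p['image'],cv2.COLOR_RGB2BGR))
def ray(p,u,v,fish=False):
    K=np.array(p['K']);V=np.array(p['view']);x=(u-K[0,2])/K[0,0];y=(v-K[1,2])/K[1,1]
    if fish:
        t=np.hypot(x,y);s=np.sinc(t/np.pi);d=np.array([x*s,y*s,np.cos(t)])
    else: d=np.array([x,y,1.])
    R=V[:3,:3];d=R.T@d
    return -R.T@V[:3,3],d/np.linalg.norm(d)
def atz(p,u,v,z,fish=False):
    o,d=ray(p,u,v,fish);return o+d*(z-o[2])/d[2]
def proj(p,X,fish=False):
    K=np.array(p['K']);V=np.array(p['view']);c=np.atleast_2d(X)@V[:3,:3].T+V[:3,3]
    if fish:
        r=np.hypot(c[:,0],c[:,1])+1e-12;t=np.arctan2(r,c[:,2]);m=c[:,:2]/r[:,None]*t[:,None]
    else: m=c[:,:2]/c[:,2:]
    return m*[K[0,0],K[1,1]]+[K[0,2],K[1,2]]
E
python3 - <<'E'
from h import *
o=get_obs();print(o['clock'],o['eef_pos'],o['tool_rot'],o['grip_width'])
for n in ['scene','top','wrist']:
    p=camera(n);save(p,n+'0');K=np.array(p['K']);V=np.array(p['view']);print(n,K[0,0],K[1,1],K[0,2],K[1,2],-V[:3,:3].T@V[:3,3],V[2,:3])
    if n!='wrist':
        for q in ['objective_red','objective_yellow','objective_green','objective_blue','pot_red','pot_yellow','pot_green','pot_blue','objective_white','oil_bottle']:
            print(q,[(round(s['conf'],2),[int(b) for b in s['bbox']]) for s in silhouettes(q,p)[:2]])
E
```

```text
0.0 [ 0.14173345 -0.47881771  0.23041774] [ 9.89665839e-01  1.43389049e-01 -1.48029569e-04 -1.04200548e-03] 0.08569870056114282
scene 487.2129413061664 487.2129413061664 309.3521634028016 236.4123164466123 [ 0.89523846 -0.45429774  0.64887726] [-0.43294274  0.5455536  -0.71758752]
objective_red [(0.77, [240, 265, 266, 295]), (0.62, [148, 349, 182, 385])]
objective_yellow [(0.93, [254, 331, 281, 368]), (0.62, [197, 303, 219, 330])]
objective_green [(0.95, [212, 382, 243, 417])]
objective_blue [(0.96, [152, 347, 181, 386])]
pot_red [(0.94, [364, 156, 398, 182]), (0.37, [322, 194, 346, 226])]
pot_yellow [(0.85, [379, 197, 419, 226])]
pot_green [(0.65, [339, 179, 373, 203]), (0.4, [241, 265, 266, 293])]
pot_blue [(0.59, [401, 169, 439, 198]), (0.42, [241, 266, 263, 295])]
objective_white [(0.57, [323, 192, 345, 225])]
oil_bottle [(0.93, [198, 302, 221, 332])]
top 436.74925039766316 436.74925039766316 322.316659131924 235.72177859559724 [0.39885203 0.017258   0.81036683] [ 0.16621784 -0.02026568 -0.98588079]
objective_red [(0.76, [378, 243, 401, 264])]
objective_yellow [(0.88, [421, 185, 439, 207])]
objective_green [(0.58, [466, 179, 492, 202]), (0.27, [209, 177, 246, 215])]
objective_blue [(0.71, [479, 237, 508, 259])]
pot_red [(0.73, [155, 231, 195, 267])]
pot_yellow [(0.71, [207, 178, 247, 216])]
pot_green [(0.74, [204, 229, 245, 269]), (0.39, [430, 240, 449, 261])]
pot_blue [(0.85, [154, 178, 193, 215])]
objective_white [(0.91, [264, 228, 284, 252])]
oil_bottle [(0.78, [430, 244, 448, 261])]
wrist 371.64829954431775 371.64829954431775 321.2874808224322 236.0323092426114 [ 0.20553009 -0.4604889   0.37462254] [-0.2503038  -0.07475288 -0.96527717]
```

```bash
cat >> h.py <<'E'
RO=dict(red=(44,38,36,33,39),yellow=(50,36,34,36,42),green=(54,38,36,39,45),blue=(58,40,38,42,48),white=(60,38,36,44,50),oil=(60,26,26,50,55))
def prof(c):
    H,m,b,z1,z2=RO[c];return [(0,25),(5,25),(5,m),(10,m),(10,b),(z1,b),(z2,16),(H,12)] if c!='oil' else [(0,26),(60,22)]
PP=[(0,74),(6,74),(6,62),(15,62)]
def cloud(pr):
    t=np.linspace(0,2*np.pi,72,endpoint=False)
    return np.concatenate([np.c_[d/2e3*np.cos(t),d/2e3*np.sin(t),0*t+z/1e3] for z,d in pr])
def fit(pr,z0,views,x0,freez=False):
    """views: (picture,bbox,fish); bbox edges right/bottom inclusive +1"""
    C=cloud(pr)
    def f(q):
        r=[]
        for p,b,fi in views:
            m=proj(p,C+np.array([q[0],q[1],q[2] if freez else z0]),fi)
            r+=list(np.r_[m.min(0),m.max(0)]-np.array(b))
        return r
    s=least_squares(f,list(x0[:2])+([z0] if freez else []),x_scale=.01);return s.x,np.sqrt(np.mean(s.fun**2))
E
python3 - <<'E'
from h import *
s=camera('scene');t=camera('top')
for c in ['red','yellow','green','blue']:
  for k in ['objective_','pot_']:
    vs=[];x0=None
    for p in (s,t):
        b=[z for z in silhouettes(k+c,p) if z['conf']>.5]
        if b: vs.append((p,b[0]['bbox'],False))
    b=vs[-1][1];x0=atz(vs[-1][0],(b[0]+b[2])/2,(b[1]+b[3])/2,.02)
    pr,z0=(prof(c),.002) if k[0]=='o' else (PP,.004)
    a,e=fit(pr,z0,vs,x0);f,ef=fit(pr,z0,vs,x0,True);print(k+c,a.round(4),round(e,2),'free',f.round(4),round(ef,2))
for n in ['objective_white','oil_bottle']:
    vs=[(p,silhouettes(n,p)[0]['bbox'],False) for p in(s,t)];b=vs[1][1]
    z0=.01 if n[2]=='j' else .002
    print(n,*fit(prof('white' if n[2]=='j' else 'oil'),z0,vs,atz(t,(b[0]+b[2])/2,(b[1]+b[3])/2,.04)))
E
```

```text
objective_red [ 0.5001 -0.1169] 2.32 free [ 0.5015 -0.1179  0.0092] 1.9
pot_red [0.5115 0.2779] 2.2 free [0.5114 0.2784 0.0029] 2.19
objective_yellow [ 0.6055 -0.1981] 1.78 free [ 0.6054 -0.1981  0.0014] 1.77
pot_yellow [0.6055 0.1822] 1.51 free [0.6055 0.1808 0.0075] 1.4
objective_green [ 0.6156 -0.2896] 0.91 free [ 0.6161 -0.2897  0.0045] 0.76
pot_green [0.5058 0.1788] 1.67 free [0.5036 0.1753 0.0213] 1.61
objective_blue [ 0.513  -0.3103] 1.5 free [ 0.5121 -0.3103 -0.0015] 1.33
pot_blue [0.6062 0.2807] 1.46 free [0.6062 0.2808 0.0038] 1.46
objective_white [0.52199837 0.08843576] 0.8096301871353441
oil_bottle [ 0.50305328 -0.21005115] 2.5935511707087175
```

View pics/top0.png

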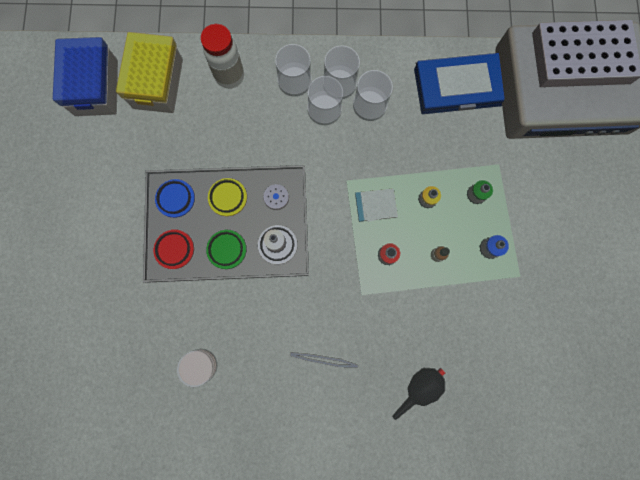

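View pics/scene0.png

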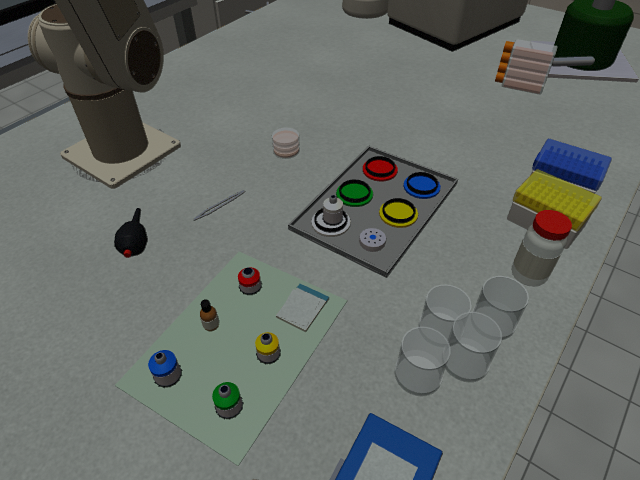

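The top picture shows the tray on the left (white objective at px 277,243, desiccant can at 276,196). The mat is on the right, with red at 389,254, yellow at 430,196, green at 482,190, blue at 496,246, the bottle at 441,254 and the tissue pad at 377,205. The scene picture agrees with this. The network fits match these pixels, so I'm moving closer.

drive_tool(increments=[[[26, 18, 3], [0, 0, 6], 0.7], [[26, 18, 3], [0, 0, 6], 0.7], [[26, 18, 3], [0, 0, 6], 0.7], [[26, 18, 3], [0, 0, 6], 0.7], [[26, 18, 3], [0, 0, 6], 0.7], [[26, 18, 3], [0, 0, 6], 0.7], [[26, 18, 3], [0, 0, 6], 0.7], [[26, 18, 3], [0, 0, 0], 0.7]])

```text
clock: 2.92
eef_pos: [0.351, -0.3344, 0.2556]
tool_rot: [0.872, 0.49, 0.0, 0.0]
ft_force: [0.5, 0.3, 0.2]
grip_width: 0.0597
grasp_force: 0.0
```

drive_tool(increments=[[[26, 18, 3], [0, 0, 0], 0.7], [[26, 18, 0], [0, 0, 0], 0.7], [[26, 18, 0], [0, 0, 0], 0.7], [[26, 18, 0], [0, 0, 0], 0.7], [[26, 18, 0], [0, 0, 0], 0.7], [[0, 0, 0], [0, 0, 0], 0.7], [[0, 0, 0], [0, 0, 0], 0.7]])

```text
clock: 3.5
eef_pos: [0.4809, -0.2443, 0.2578]
tool_rot: [0.872, 0.49, -0.0, -0.0]
ft_force: [-0.1, -0.7, 0.9]
grip_width: 0.0597
grasp_force: 0.0
```

```bash
python3 - <<'E'
from h import *
w=camera('wrist');save(w,'w1');o=get_obs();print(o['clock'],o['eef_pos'],o['tool_rot'],o['joint_pos'],o['grip_width'])
for n in ['objective_red','objective_yellow','objective_green','objective_blue','oil_bottle']: print(n,[(round(s['conf'],2),[int(b) for b in s['bbox']]) for s in silhouettes(n,w)[:2]])
E
```

```text
3.55 [ 0.47992222 -0.24506628  0.25795404] [ 8.72209303e-01  4.89132526e-01 -4.85198249e-04 -2.61499089e-04] [-4.71829910e-01  3.10424789e-01  1.68178656e-01  1.42952357e+00
 -5.17439133e-04  1.64757302e+00] 0.059857844403913535
objective_red [(0.61, [251, 70, 292, 108])]
objective_yellow [(0.69, [385, 80, 422, 118])]
objective_green [(0.84, [432, 152, 473, 191])]
objective_blue [(0.7, [363, 216, 403, 263])]
oil_bottle [(0.81, [306, 154, 332, 180])]
```

View pics/w1.png

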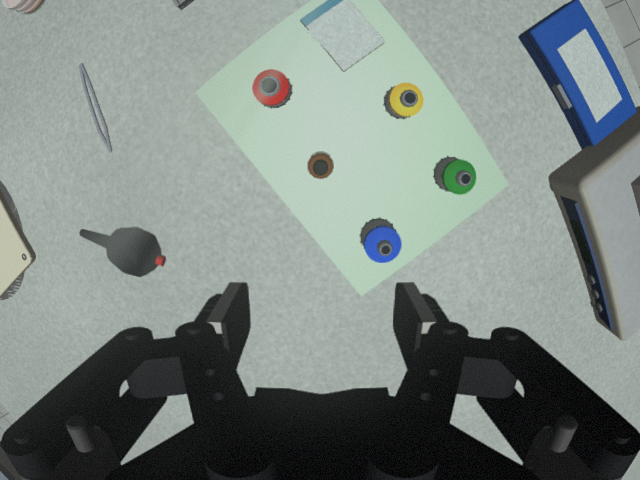

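The wrist picture shows all four objectives upright: red (272,88), yellow (404,100), green (455,175), blue (382,241), with the bottle at (320,165). I'll fit positions and heights from all the views.

```bash
python3 - <<'E'
from h import *
w=camera('wrist');s=camera('scene');t=camera('top')
B={}
for c in ['red','yellow','green','blue','oil']:
    n='oil_bottle' if c=='oil' else 'objective_'+c
    vs=[]
    for p,f in((w,True),(s,False),(t,False)):
        L=[z for z in silhouettes(n,p) if z['conf']>.5]
        if L: vs.append((p,L[0]['bbox'],f))
    b=vs[0][1];x0=atz(w,(b[0]+b[2])/2,(b[1]+b[3])/2,.03,True)
    a=[fit(prof(c),.002,[v],x0) for v in vs];al=fit(prof(c),.002,vs,x0,True)
    print(c,[(r[0].round(4),round(r[1],1)) for r in a],'all free z',al[0].round(4),round(al[1],1))
E
```

```text
red [(array([ 0.4995, -0.1181]), np.float64(1.5)), (array([ 0.4995, -0.1117]), np.float64(1.5)), (array([ 0.5014, -0.1196]), np.float64(0.8))] all free z [ 0.5005 -0.1178  0.0062] 1.8
yellow [(array([ 0.6081, -0.2002]), np.float64(0.6)), (array([ 0.6098, -0.195 ]), np.float64(0.6)), (array([ 0.604 , -0.2009]), np.float64(2.9))] all free z [ 0.6079 -0.199   0.0025] 2.4
green [(array([ 0.6193, -0.2851]), np.float64(0.3)), (array([ 0.6167, -0.2909]), np.float64(0.3)), (array([ 0.616 , -0.2902]), np.float64(0.7))] all free z [ 6.180e-01 -2.881e-01  6.000e-04] 1.8
blue [(array([ 0.5149, -0.3117]), np.float64(0.3)), (array([ 0.5141, -0.3065]), np.float64(0.6)), (array([ 0.5134, -0.3162]), np.float64(1.2))] all free z [ 0.5151 -0.3098  0.0076] 1.7
oil [(array([ 0.5022, -0.2112]), np.float64(1.7)), (array([ 0.5002, -0.2128]), np.float64(2.0))] all free z [ 0.501  -0.2117  0.0009] 2.0
```

drive_tool(increments=[[[7, -13, -27], [0, 0, 0], 0.7], [[7, -13, -27], [0, 0, 0], 0.7], [[7, -13, -27], [0, 0, 0], 0.7], [[7, -13, -27], [0, 0, 0], 0.7], [[7, -14, -27], [0, 0, 0], 0.7], [[0, 0, 0], [0, 0, 0], 0.7], [[0, 0, 0], [0, 0, 0], 0.7]])

```text
clock: 5.28
eef_pos: [0.5136, -0.311, 0.1213]
tool_rot: [0.873, 0.488, -0.001, -0.002]
ft_force: [1.1, 0.0, 1.2]
grip_width: 0.0596
grasp_force: 0.0
```

```bash
cat > look.py <<'E'
import sys
from h import *
c=sys.argv[1];w=camera('wrist')
if len(sys.argv)>2: save(w,sys.argv[2])
o=get_obs();e=np.array(o['eef_pos']);print(o['clock'],e.round(4),o['joint_pos'][5],o['grip_width'])
for z in silhouettes('objective_'+c,w)[:2]:
    b=z['bbox'];x0=atz(w,(b[0]+b[2])/2,(b[1]+b[3])/2,.03,True)
    r,err=fit(prof(c),.002,[(w,b,True)],x0);f,ef=fit(prof(c),.002,[(w,b,True)],x0,True)
    print(round(z['conf'],2),[int(i) for i in b],r.round(4),round(err,2),'free',f.round(4),round(ef,2),'delta mm',((r-e[:2])*1e3).round(1))
E
python3 look.py blue w2
```

```text
5.3333 [ 0.5146 -0.3112  0.1233] 1.5770423645409646 0.059693813530373445
0.97 [292, 200, 350, 272] [ 0.5148 -0.3095] 1.19 free [ 0.5142 -0.3103 -0.0017] 1.08 delta mm [0.2 1.7]
```

View pics/w2.png

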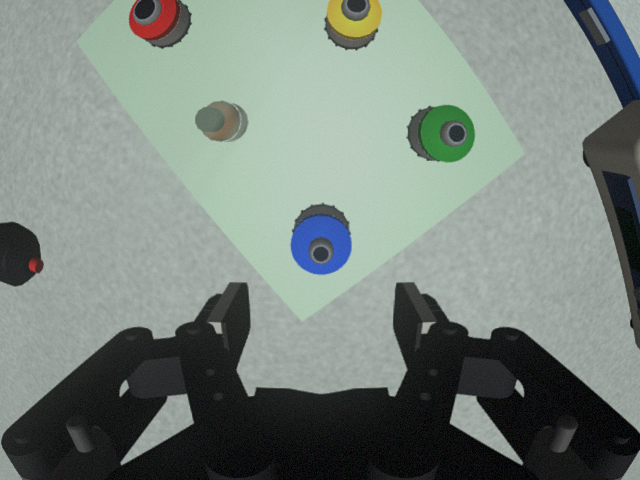

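The wrist picture shows blue at (321,240), midway between the pads (columns 247 and 395). Next I'm working out how high the fingertips sit relative to the TCP.

```bash
python3 - <<'E'
from h import *
from scipy.spatial.transform import Rotation as R
w=camera('wrist');o=get_obs();Rt=R.from_quat(o['tool_rot']).as_matrix();e=np.array(o['eef_pos'])
for u,v in [(247,283),(232,283),(247,350),(222,350),(395,283),(410,283)]:
    c,d=ray(w,u,v,True);c=Rt.T@(c-e);d=Rt.T@d
    for h in ((-1 if u>321 else 1)*.0298,(1 if u>321 else -1)*.0298):
        s=(h-c[1])/d[1]
        if s>0: print(u,v,((c+s*d)*1e3).round(1))
print('cam in tool',c)
E
```

```text
247 283 [  9.9 -29.8  -6.8]
232 283 [ 19.5 -29.8 -30.1]
247 350 [-15.  -29.8 -17.5]
222 350 [  5.6 -29.8 -49.9]
395 283 [ 9.1 29.8 -4.6]
410 283 [ 19.   29.8 -28.8]
cam in tool [ 0.06613518  0.00014486 -0.14254984]
```

drive_tool(increments=[[[0, 1, -20], [0, 0, 0], 0.7], [[0, 0, -20], [0, 0, 0], 0.7], [[0, 0, -20], [0, 0, 0], 0.7], [[0, 0, -20], [0, 0, 0], 0.7], [[0, 0, -18], [0, 0, 0], 0.7], [[0, 0, -11], [0, 0, 0], 0.7], [[0, 0, 0], [0, 0, 0], 0.7], [[0, 0, 0], [0, 0, 0], 0.7]])

```text
clock: 6.1
eef_pos: [0.5154, -0.3104, 0.0154]
tool_rot: [0.872, 0.489, 0.0, 0.0]
ft_force: [0.9, -0.0, 0.1]
grip_width: 0.0599
grasp_force: 0.0
```

drive_tool(increments=[[[0, 0, 0], [0, 0, 0], 0.3], [[0, 0, 0], [0, 0, 0], 0.3], [[0, 0, 0], [0, 0, 0], 0.3], [[0, 0, 0], [0, 0, 0], 0.2], [[0, 0, 0], [0, 0, 0], 0.2], [[0, 0, 0], [0, 0, 0], 0.2], [[0, 0, 0], [0, 0, 0], 0.2]])

```text
clock: 6.68
eef_pos: [0.516, -0.311, 0.0166]
tool_rot: [0.873, 0.489, 0.001, 0.001]
ft_force: [-1.4, 0.9, 5.6]
grip_width: 0.0365
grasp_force: 60.1
```

drive_tool(increments=[[[0, 0, 5], [0, 0, 0], 0.2], [[0, 0, 15], [0, 0, 0], 0.2], [[0, 0, 25], [0, 0, 0], 0.2], [[0, 0, 30], [0, 0, 0], 0.2], [[0, 0, 30], [0, 0, 0], 0.2], [[0, 0, 15], [0, 0, 0], 0.2], [[0, 0, 5], [0, 0, 0], 0.2], [[0, 0, 0], [0, 0, 0], 0.2]])

```text
clock: 7.35
eef_pos: [0.5159, -0.3111, 0.1412]
tool_rot: [0.873, 0.489, 0.001, 0.002]
ft_force: [-0.2, -0.0, -2.4]
grip_width: 0.036
grasp_force: 60.3
```

```bash
python3 look.py blue w3
```

```text
7.4 [ 0.5149 -0.3105  0.1393] 1.5782161099568395 0.036617992582651596
0.6 [270, 245, 372, 376] [ 0.4838 -0.3648] 29.01 free [ 0.516  -0.3114  0.127 ] 1.8 delta mm [-31.1 -54.3]
```

View pics/w3.png

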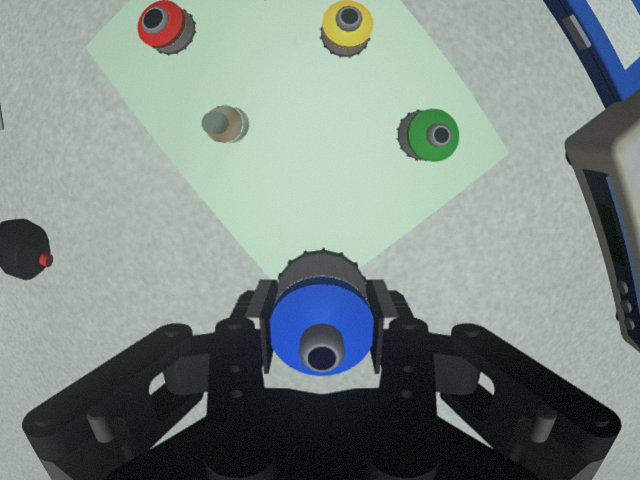

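The picture shows blue held upright and centred between the pads at (320,330). Carrying it to the tray.

drive_tool(increments=[[[2, 15, 0], [0, 0, 0], 0.2], [[3, 30, 0], [0, 0, 0], 0.2], [[3, 35, 0], [0, 0, 0], 0.2], [[3, 35, 0], [0, 0, 0], 0.2], [[3, 35, 0], [0, 0, 0], 0.2], [[3, 35, 0], [0, 0, 0], 0.2], [[3, 35, 0], [0, 0, 0], 0.2], [[3, 35, 0], [0, 0, 0], 0.2]])

```text
clock: 8.12
eef_pos: [0.5362, -0.0529, 0.1374]
tool_rot: [0.872, 0.489, -0.001, -0.001]
ft_force: [-0.1, 0.3, -2.4]
grip_width: 0.0364
grasp_force: 60.4
```

drive_tool(increments=[[[3, 35, 0], [0, 0, 0], 0.2], [[3, 35, 0], [0, 0, 0], 0.2], [[3, 35, 0], [0, 0, 0], 0.2], [[3, 35, 0], [0, 0, 0], 0.2], [[3, 30, 0], [0, 0, 0], 0.2], [[3, 15, 0], [0, 0, 0], 0.2], [[0, 0, 0], [0, 0, 0], 0.2], [[0, 0, 0], [0, 0, 0], 0.2]])

```text
clock: 8.78
eef_pos: [0.5547, 0.1302, 0.1377]
tool_rot: [0.872, 0.489, -0.002, -0.0]
ft_force: [-0.4, -0.4, -2.9]
grip_width: 0.0363
grasp_force: 60.4
```

```bash
cat > pots.py <<'E'
import sys
from h import *
w=camera('wrist');o=get_obs();e=np.array(o['eef_pos']);print(o['clock'],e.round(4),o['joint_pos'][5],o['grip_width'])
if len(sys.argv)>1: save(w,sys.argv[1])
for c in ['red','yellow','green','blue']:
  for z in silhouettes('pot_'+c,w)[:1]:
    b=z['bbox'];x0=atz(w,(b[0]+b[2])/2,(b[1]+b[3])/2,.01,True)
    r,err=fit(PP,.004,[(w,b,True)],x0);f,ef=fit(PP,.004,[(w,b,True)],x0,True)
    print(c,round(z['conf'],2),[int(i) for i in b],r.round(4),round(err,2),'free',f.round(4),'delta mm',((r-e[:2])*1e3).round(1))
E
python3 pots.py w4
```

```text
8.8333 [0.5548 0.1293 0.1379] 2.3495297687453944 0.036450102299065555
red 0.6 [125, 52, 217, 142] [0.5088 0.2776] 1.73 free [0.5081 0.2784 0.0017] delta mm [-46.1 148.4]
yellow 0.58 [295, 77, 399, 178] [0.6093 0.1828] 0.98 free [0.609  0.1829 0.0086] delta mm [54.5 53.5]
green 0.72 [186, 153, 283, 246] [0.5083 0.1817] 1.33 free [0.5077 0.1816 0.0018] delta mm [-46.5  52.4]
blue 0.87 [228, 0, 325, 67] [0.6031 0.2727] 9.28 free [ 0.6052  0.2864 -0.0425] delta mm [ 48.3 143.4]
```

View pics/w4.png

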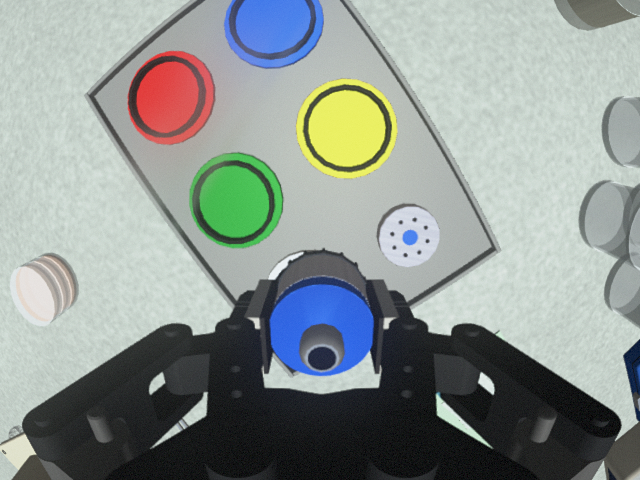

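The picture shows the tray with blue pot (274,18, cut off), red (171,97), yellow (347,128) and green (236,200). The held objective hangs at (320,330) and clears everything. Moving closer to the blue pot.

drive_tool(increments=[[[7, 18, 0], [0, 0, 0], 0.2], [[9, 23, 0], [0, 0, 0], 0.2], [[9, 23, 0], [0, 0, 0], 0.2], [[8, 20, 0], [0, 0, 0], 0.2], [[2, 6, 0], [0, 0, 0], 0.2], [[0, 0, 0], [0, 0, 0], 0.2], [[0, 0, 0], [0, 0, 0], 0.2]])

```text
clock: 9.62
eef_pos: [0.5906, 0.2185, 0.139]
tool_rot: [0.873, 0.488, -0.001, 0.0]
ft_force: [-0.2, 0.3, -1.3]
grip_width: 0.0362
grasp_force: 60.4
```

```bash
python3 pots.py
```

```text
9.6667 [0.5904 0.2181 0.139 ] 2.4761261822636773 0.036189529379398996
red 0.93 [150, 169, 237, 260] [0.5084 0.278 ] 0.84 free [ 0.5064  0.2781 -0.0012] delta mm [-82.   59.9]
yellow 0.64 [315, 201, 410, 287] [0.6099 0.1871] 2.47 free [ 0.6093  0.1839 -0.0068] delta mm [ 19.4 -31. ]
green 0.98 [215, 274, 279, 316] [0.5049 0.1969] 17.36 free [ 0.432   0.1503 -0.1723] delta mm [-85.5 -21.2]
blue 0.78 [245, 97, 346, 192] [0.6065 0.2804] 1.82 free [ 0.606   0.2805 -0.0031] delta mm [16.1 62.3]
```

drive_tool(increments=[[[3, 10, 0], [0, 0, 0], 0.2], [[5, 20, 0], [0, 0, 0], 0.2], [[5, 20, 0], [0, 0, 0], 0.2], [[3, 12, -5], [0, 0, 0], 0.2], [[0, 0, -15], [0, 0, 0], 0.2], [[0, 0, -20], [0, 0, 0], 0.2], [[0, 0, -20], [0, 0, 0], 0.2], [[0, 0, -10], [0, 0, 0], 0.2]])

```text
clock: 10.53
eef_pos: [0.6052, 0.2813, 0.0659]
tool_rot: [0.872, 0.489, -0.002, -0.0]
ft_force: [-0.8, -1.0, -2.4]
grip_width: 0.0366
grasp_force: 60.4
```

```bash
python3 - <<'E'
from h import *
s=camera('scene');t=camera('top');w=camera('wrist');print(get_obs()['eef_pos'])
a=np.hstack([cv2.resize(p['image'][y:y+240,x:x+220],None,fx=1.8,fy=1.8) for p,x,y in((s,300,80),(w,210,180))])
cv2.imwrite('pics/c1.png',cv2.cvtColor(a[:600,:800],cv2.COLOR_RGB2BGR))
E
```

```text
[0.60608957 0.28129483 0.06805115]
```

View pics/c1.png

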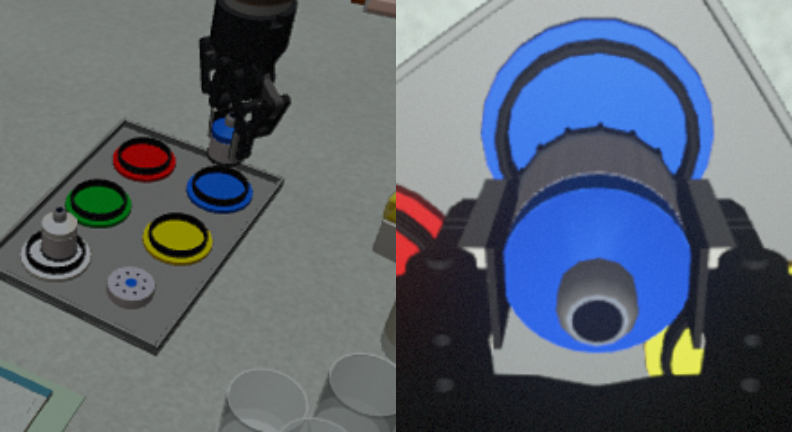

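The crop shows the blue objective lined up left-right with the blue pot (crop columns 597 for both). Lowering it.

drive_tool(increments=[[[0, 0, -10], [0, 0, 0], 0.2], [[0, 0, -10], [0, 0, 0], 0.2], [[0, 0, -10], [0, 0, 0], 0.2], [[0, 0, -6], [0, 0, 0], 0.2], [[0, 0, -4], [0, 0, 0], 0.2], [[0, 0, 0], [0, 0, 0], 0.2], [[0, 0, 0], [0, 0, 0], 0.2]])

```text
clock: 11.27
eef_pos: [0.6068, 0.2815, 0.029]
tool_rot: [0.873, 0.489, -0.0, -0.0]
ft_force: [-0.3, 0.7, -1.2]
grip_width: 0.0358
grasp_force: 60.4
```

drive_tool(increments=[[[0, 0, -1], [0, 0, 0], 0.2], [[0, 0, -1], [0, 0, 0], 0.2], [[0, 0, 0], [0, 0, 0], 0.2]])

```text
clock: 11.52
eef_pos: [0.6072, 0.2817, 0.0276]
tool_rot: [0.873, 0.489, 0.0, 0.0]
ft_force: [-0.5, 0.4, -2.5]
grip_width: 0.0364
grasp_force: 60.4
```

drive_tool(increments=[[[0, 0, -1], [0, 0, 0], 0.2], [[0, 0, -1], [0, 0, 0], 0.2], [[0, 0, 0], [0, 0, 0], 0.2], [[0, 0, 0], [0, 0, 0], 0.2]])

```text
clock: 11.85
eef_pos: [0.6068, 0.2815, 0.0252]
tool_rot: [0.873, 0.489, -0.0, -0.0]
ft_force: [0.3, -0.3, -1.9]
grip_width: 0.0365
grasp_force: 60.4
```

drive_tool(increments=[[[0, 0, -1], [0, 0, 0], 0.2], [[0, 0, 0], [0, 0, 0], 0.2], [[0, 0, 0], [0, 0, 0], 0.2]])

```text
clock: 12.1
eef_pos: [0.6071, 0.2816, 0.0246]
tool_rot: [0.873, 0.489, 0.0, 0.0]
ft_force: [-0.6, 0.3, -0.7]
grip_width: 0.0361
grasp_force: 60.6
```

drive_tool(increments=[[[0, 0, -1], [0, 0, 0], 0.2], [[0, 0, 0], [0, 0, 0], 0.2], [[0, 0, 0], [0, 0, 0], 0.2]])

```text
clock: 12.35
eef_pos: [0.6071, 0.2817, 0.0246]
tool_rot: [0.873, 0.489, 0.0, 0.0]
ft_force: [-2.4, -1.6, 6.0]
grip_width: 0.0366
grasp_force: 60.9
```

Contact with the floor (force rose from about -2 to +6 N at the expected height), so I'm releasing and lifting.

drive_tool(increments=[[[0, 0, 0], [0, 0, 0], 0.5], [[0, 0, 0], [0, 0, 0], 0.6], [[0, 0, 0], [0, 0, 0], 0.65], [[0, 0, 0], [0, 0, 0], 0.65], [[0, 0, 10], [0, 0, 0], 0.65], [[0, 0, 20], [0, 0, 0], 0.65], [[0, 0, 30], [0, 0, 0], 0.65], [[0, 0, 35], [0, 0, 0], 0.65]])

```text
clock: 13.02
eef_pos: [0.6055, 0.2809, 0.1176]
tool_rot: [0.873, 0.489, -0.002, -0.0]
ft_force: [0.6, 0.8, 0.2]
grip_width: 0.0555
grasp_force: 0.0
```

```bash
sed -i "s/'green','blue'\]:/'green','blue','objective_blue'][:4]:/" pots.py; python3 - <<'E'
from h import *
w=camera('wrist');save(w,'w5');e=get_obs()['eef_pos'];print(np.round(e,4))
for n,pr,z in(('objective_blue',prof('blue'),.01),('pot_blue',PP,.004)):
    L=silhouettes(n,w)
    if L: b=L[0]['bbox'];x0=atz(w,(b[0]+b[2])/2,(b[1]+b[3])/2,.03,True);print(n,L[0]['conf'],b,fit(pr,z,[(w,b,True)],x0),fit(pr,z,[(w,b,True)],x0,True))
E
```

```text
[0.6101 0.283  0.1281]
objective_blue 0.95 [292.1, 204.3, 356.8, 279.9] (array([0.60778725, 0.2808506 ]), np.float64(0.25636552684875313)) (array([0.60801479, 0.28123921, 0.01151133]), np.float64(0.08552137085548525))
pot_blue 0.67 [269.4, 182.2, 375.8, 279.8] (array([0.60614138, 0.28019489]), np.float64(1.9067284677040608)) (array([ 0.60549089,  0.27912608, -0.00116366]), np.float64(1.6061034787464303))
```

View pics/w5.png

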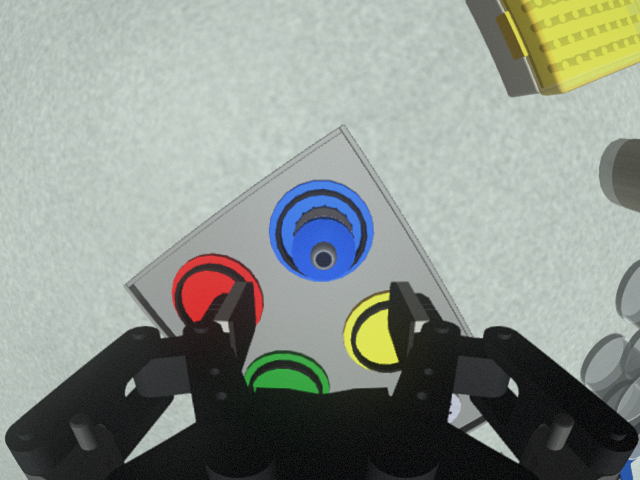

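The picture shows blue standing upright and centred in the blue pot (322,235), and the fit puts its base at z ≈ 11 mm, on the floor. Next is red.

drive_tool(increments=[[[-5, -20, 0], [0, 0, 0], 0.7], [[-10, -36, 0], [0, 0, 0], 0.7], [[-10, -36, 0], [0, 0, 0], 0.7], [[-10, -36, 0], [0, 0, 0], 0.7], [[-10, -36, 0], [0, 0, 0], 0.7], [[-10, -36, 0], [0, 0, 0], 0.7], [[-10, -36, 0], [0, 0, 0], 0.7], [[-10, -36, 0], [0, 0, 0], 0.7]])

```text
clock: 13.83
eef_pos: [0.5304, 0.008, 0.1177]
tool_rot: [0.872, 0.489, -0.001, -0.0]
ft_force: [0.9, -0.1, 0.4]
grip_width: 0.0597
grasp_force: 0.0
```

drive_tool(increments=[[[-10, -36, 0], [0, 0, 0], 0.7], [[-10, -36, 0], [0, 0, 0], 0.7], [[-8, -36, 0], [0, 0, 0], 0.7], [[-4, -20, 0], [0, 0, 0], 0.7], [[0, 0, -5], [0, 0, 0], 0.7], [[0, 0, -5], [0, 0, 0], 0.7], [[0, 0, 0], [0, 0, 0], 0.7], [[0, 0, 0], [0, 0, 0], 0.7]])

```text
clock: 14.5
eef_pos: [0.4994, -0.1172, 0.1074]
tool_rot: [0.872, 0.489, -0.001, -0.001]
ft_force: [0.5, 0.5, 0.3]
grip_width: 0.0598
grasp_force: 0.0
```

```bash
python3 look.py red
```

```text
14.55 [ 0.4998 -0.1171  0.1078] 1.888408705694342 0.05983142429685073
0.59 [296, 212, 350, 276] [ 0.4999 -0.1188] 2.09 free [ 0.4975 -0.1227 -0.0134] 0.51 delta mm [ 0.  -1.7]
```

```bash
python3 look.py red|tail -1; python3 look.py red w6|tail -1; python3 - <<'E'
import cv2
i=cv2.imread('pics/w6.png');cv2.imwrite('pics/c2.png',cv2.resize(i[170:370,200:450],None,fx=3,fy=3))
E
```

```text
0.7 [292, 213, 350, 273] [ 0.4998 -0.1181] 2.63 free [ 0.4975 -0.1219 -0.0131] 1.73 delta mm [-0.4 -0.8]
0.65 [292, 211, 351, 276] [ 0.5002 -0.1188] 0.87 free [ 0.4996 -0.1198 -0.002 ] 0.68 delta mm [-0.1 -1.2]
```

View pics/c2.png

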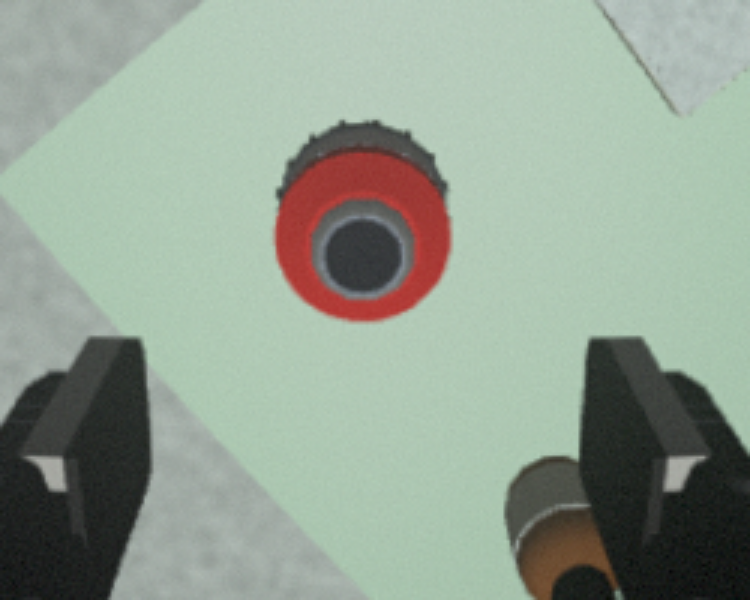

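The crop shows red upright at crop (363,220), i.e. about px (321,243), centred between the pads. The bottle lies clear behind the right finger.

drive_tool(increments=[[[0, -1, -18], [0, 0, 0], 0.7], [[0, 0, -20], [0, 0, 0], 0.7], [[0, 0, -20], [0, 0, 0], 0.7], [[0, 0, -20], [0, 0, 0], 0.7], [[0, 0, -11], [0, 0, 0], 0.7], [[0, 0, -6], [0, 0, 0], 0.7], [[0, 0, 0], [0, 0, 0], 0.7], [[0, 0, 0], [0, 0, 0], 0.7]])

```text
clock: 15.47
eef_pos: [0.5002, -0.1194, 0.0136]
tool_rot: [0.872, 0.489, 0.0, 0.0]
ft_force: [0.6, -0.2, 0.1]
grip_width: 0.06
grasp_force: 0.0
```

drive_tool(increments=[[[0, 0, 0], [0, 0, 0], 0.3], [[0, 0, 0], [0, 0, 0], 0.3], [[0, 0, 0], [0, 0, 0], 0.3], [[0, 0, 0], [0, 0, 0], 0.2], [[0, 0, 0], [0, 0, 0], 0.2], [[0, 0, 0], [0, 0, 0], 0.2], [[0, 0, 0], [0, 0, 0], 0.2]])

```text
clock: 16.05
eef_pos: [0.501, -0.1196, 0.0148]
tool_rot: [0.873, 0.489, 0.001, 0.001]
ft_force: [-0.9, 0.5, 5.5]
grip_width: 0.0341
grasp_force: 59.5
```

drive_tool(increments=[[[0, 0, 5], [0, 0, 0], 0.2], [[0, 0, 15], [0, 0, 0], 0.2], [[0, 0, 25], [0, 0, 0], 0.2], [[0, 0, 30], [0, 0, 0], 0.2], [[0, 0, 30], [0, 0, 0], 0.2], [[0, 0, 15], [0, 0, 0], 0.2], [[0, 0, 5], [0, 0, 0], 0.2], [[0, 0, 0], [0, 0, 0], 0.2]])

```text
clock: 16.72
eef_pos: [0.5009, -0.1197, 0.1399]
tool_rot: [0.873, 0.489, 0.001, 0.001]
ft_force: [0.4, -0.4, -0.9]
grip_width: 0.0342
grasp_force: 59.8
```

```bash
cat > held.py <<'E'
import sys
from h import *
c=sys.argv[1];w=camera('wrist');o=get_obs();e=np.array(o['eef_pos']);print(e.round(4))
z=silhouettes('objective_'+c,w)[0];r,err=fit(prof(c),e[2]-.011,[(w,z['bbox'],True)],e,True);print(z['conf'],'rel mm',((r-e)*1e3).round(1),err)
E
python3 held.py red
```

```text
[ 0.4998 -0.1195  0.1383]
0.65 rel mm [  1.2  -1.  -12.9] 1.0360639550810142
```

drive_tool(increments=[[[1, 15, 0], [0, 0, 0], 0.2], [[1, 30, 0], [0, 0, 0], 0.2], [[1, 36, 0], [0, 0, 0], 0.2], [[1, 36, 0], [0, 0, 0], 0.2], [[1, 36, 0], [0, 0, 0], 0.2], [[1, 36, 0], [0, 0, 0], 0.2], [[1, 36, 0], [0, 0, 0], 0.2], [[1, 36, 0], [0, 0, 0], 0.2]])

```text
clock: 17.48
eef_pos: [0.5062, 0.1428, 0.136]
tool_rot: [0.873, 0.488, -0.002, -0.0]
ft_force: [0.7, -0.6, -1.4]
grip_width: 0.0342
grasp_force: 59.8
```

drive_tool(increments=[[[0, 36, 0], [0, 0, 0], 0.2], [[0, 36, 0], [0, 0, 0], 0.2], [[0, 36, 0], [0, 0, 0], 0.2], [[0, 20, 0], [0, 0, 0], 0.2], [[0, 9, -10], [0, 0, 0], 0.2], [[0, 0, -20], [0, 0, 0], 0.2], [[0, 0, -25], [0, 0, 0], 0.2], [[0, 0, -15], [0, 0, 0], 0.2]])

```text
clock: 18.15
eef_pos: [0.5054, 0.2767, 0.0636]
tool_rot: [0.873, 0.489, -0.003, 0.0]
ft_force: [-0.2, -0.2, -1.7]
grip_width: 0.034
grasp_force: 59.8
```

```bash
python3 pots.py w7;python3 held.py red
```

```text
18.2 [0.5036 0.2754 0.0608] 2.622054031704765 0.03399033231786852
red 0.73 [260, 186, 389, 278] [0.5135 0.2855] 13.56 free [ 0.5088  0.2774 -0.0352] delta mm [ 9.9 10.1]
yellow 0.62 [477, 234, 574, 344] [0.6081 0.1835] 1.27 free [0.6073 0.1853 0.0066] delta mm [104.4 -91.9]
green 0.79 [343, 326, 443, 394] [0.5068 0.1865] 11.53 free [ 0.4991  0.1532 -0.0458] delta mm [  3.2 -88.9]
blue 0.62 [406, 95, 518, 224] [0.6041 0.2818] 3.98 free [ 0.6071  0.2794 -0.0068] delta mm [100.5   6.4]
[0.5086 0.2783 0.069 ]
0.86 rel mm [  0.3  -1.6 -16.5] 0.6747036744119733
```

drive_tool(increments=[[[0, 0, -10], [0, 0, 0], 0.2], [[0, 0, -10], [0, 0, 0], 0.2], [[0, 0, -10], [0, 0, 0], 0.2], [[0, 0, -8], [0, 0, 0], 0.2], [[0, 0, -4], [0, 0, 0], 0.2], [[0, 0, -1], [0, 0, 0], 0.2], [[0, 0, 0], [0, 0, 0], 0.2], [[0, 0, 0], [0, 0, 0], 0.2]])

```text
clock: 19.17
eef_pos: [0.5081, 0.2787, 0.0254]
tool_rot: [0.873, 0.489, 0.0, -0.0]
ft_force: [0.5, -0.1, -1.1]
grip_width: 0.0341
grasp_force: 59.8
```

drive_tool(increments=[[[0, 0, -1], [0, 0, 0], 0.2], [[0, 0, -1], [0, 0, 0], 0.2], [[0, 0, -1], [0, 0, 0], 0.2], [[0, 0, 0], [0, 0, 0], 0.2], [[0, 0, 0], [0, 0, 0], 0.2]])

```text
clock: 19.58
eef_pos: [0.5083, 0.2788, 0.0228]
tool_rot: [0.873, 0.489, 0.001, -0.0]
ft_force: [0.1, -1.1, 2.0]
grip_width: 0.034
grasp_force: 60.1
```

drive_tool(increments=[[[0, 0, -1], [0, 0, 0], 0.2], [[0, 0, 0], [0, 0, 0], 0.2], [[0, 0, 0], [0, 0, 0], 0.5], [[0, 0, 0], [0, 0, 0], 0.6], [[0, 0, 0], [0, 0, 0], 0.65], [[0, 0, 0], [0, 0, 0], 0.65], [[0, 0, 10], [0, 0, 0], 0.65], [[0, 0, 20], [0, 0, 0], 0.65]])

```text
clock: 20.25
eef_pos: [0.5058, 0.2774, 0.0492]
tool_rot: [0.873, 0.489, -0.003, -0.0]
ft_force: [-0.4, -0.3, -0.2]
grip_width: 0.0556
grasp_force: 0.0
```

drive_tool(increments=[[[0, 0, 30], [0, 0, 0], 0.65], [[0, 0, 30], [0, 0, 0], 0.65], [[0, 0, 10], [0, 0, 0], 0.65], [[0, 0, 0], [0, 0, 0], 0.65], [[0, 0, 0], [0, 0, 0], 0.65]])

```text
clock: 20.67
eef_pos: [0.5082, 0.2787, 0.1218]
tool_rot: [0.873, 0.489, 0.001, 0.0]
ft_force: [-0.2, -1.1, -0.3]
grip_width: 0.0555
grasp_force: 0.0
```

```bash
cat > chk.py <<'E'
import sys
from h import *
c,f=sys.argv[1:];w=camera('wrist');save(w,f);e=get_obs()['eef_pos'];print(np.round(e,4))
for n,pr,z in(('objective_'+c,prof(c),.01),('pot_'+c,PP,.004)):
    L=silhouettes(n,w)
    if L: b=L[0]['bbox'];x0=atz(w,(b[0]+b[2])/2,(b[1]+b[3])/2,.03,True);print(n,L[0]['conf'],b,fit(pr,z,[(w,b,True)],x0),fit(pr,z,[(w,b,True)],x0,True))
E
python3 chk.py red w8
```

```text
[0.5073 0.2782 0.1204]
objective_red 0.82 [296.4, 209.4, 351.1, 270.9] (array([0.50977576, 0.27766206]), np.float64(1.6879675748755856)) (array([ 0.50788572,  0.27439165, -0.00332538]), np.float64(0.16980753914293698))
pot_red 0.89 [272.9, 183.5, 374.0, 280.0] (array([0.50917243, 0.27659251]), np.float64(1.8870141465136783)) (array([ 0.5080353 ,  0.27462886, -0.00544607]), np.float64(0.598203307928531))
```

View pics/w8.png

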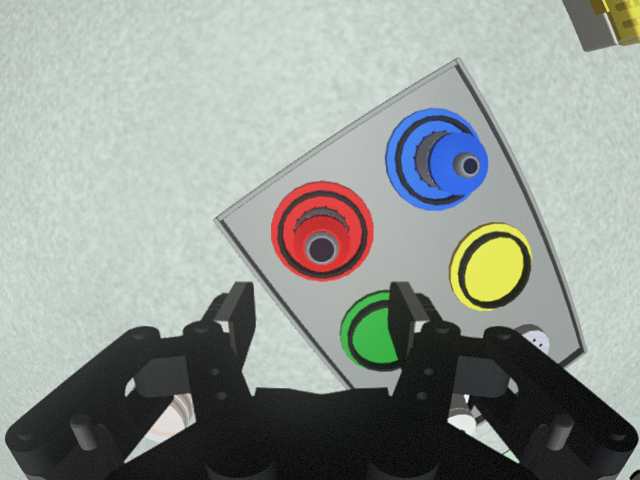

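The picture shows red (321,232) and blue (436,160) both upright and centred in their pots. Next is yellow.

drive_tool(increments=[[[7, -20, 0], [0, 0, 0], 0.7], [[7, -36, 0], [0, 0, 0], 0.7], [[7, -36, 0], [0, 0, 0], 0.7], [[7, -36, 0], [0, 0, 0], 0.7], [[7, -36, 0], [0, 0, 0], 0.7], [[7, -36, 0], [0, 0, 0], 0.7], [[7, -36, 0], [0, 0, 0], 0.7], [[7, -36, 0], [0, 0, 0], 0.7]])

```text
clock: 21.48
eef_pos: [0.5628, 0.0048, 0.1195]
tool_rot: [0.873, 0.489, -0.001, -0.001]
ft_force: [0.1, -0.1, -0.7]
grip_width: 0.0602
grasp_force: 0.0
```

drive_tool(increments=[[[7, -36, 0], [0, 0, 0], 0.7], [[7, -36, 0], [0, 0, 0], 0.7], [[7, -36, 0], [0, 0, 0], 0.7], [[7, -36, 0], [0, 0, 0], 0.7], [[8, -36, 0], [0, 0, 0], 0.7], [[8, -26, 0], [0, 0, 0], 0.7], [[0, 0, 0], [0, 0, 0], 0.7], [[0, 0, 0], [0, 0, 0], 0.7]])

```text
clock: 22.15
eef_pos: [0.6068, -0.2008, 0.1189]
tool_rot: [0.873, 0.487, -0.001, -0.001]
ft_force: [-0.6, 0.6, -0.8]
grip_width: 0.0599
grasp_force: 0.0
```

```bash
python3 look.py yellow; python3 look.py yellow|tail -1;python3 look.py yellow|tail -1
```

```text
22.2 [ 0.6067 -0.1994  0.1192] 1.8040713457050213 0.05966272003528113
0.6 [293, 201, 345, 266] [ 0.6073 -0.1975] 1.28 free [ 0.6075 -0.1973  0.0029] 1.28 delta mm [0.6 1.9]
0.78 [296, 204, 346, 271] [ 0.6073 -0.1984] 2.17 free [ 0.6076 -0.1979  0.004 ] 2.15 delta mm [ 0.3 -0.3]
0.61 [293, 205, 347, 266] [ 0.6077 -0.1966] 0.22 free [ 0.6076 -0.1968  0.0013] 0.2 delta mm [0.2 1.2]
```

drive_tool(increments=[[[0, 1, -20], [0, 0, 0], 0.7], [[0, 0, -20], [0, 0, 0], 0.7], [[0, 0, -20], [0, 0, 0], 0.7], [[0, 0, -20], [0, 0, 0], 0.7], [[0, 0, -16], [0, 0, 0], 0.7], [[0, 0, -9], [0, 0, 0], 0.7], [[0, 0, 0], [0, 0, 0], 0.7], [[0, 0, 0], [0, 0, 0], 0.7]])

```text
clock: 23.12
eef_pos: [0.6079, -0.1978, 0.0164]
tool_rot: [0.872, 0.489, -0.0, -0.0]
ft_force: [1.1, -0.5, -0.3]
grip_width: 0.0598
grasp_force: 0.0
```

drive_tool(increments=[[[0, 0, 0], [0, 0, 0], 0.3], [[0, 0, 0], [0, 0, 0], 0.3], [[0, 0, 0], [0, 0, 0], 0.3], [[0, 0, 0], [0, 0, 0], 0.2], [[0, 0, 0], [0, 0, 0], 0.2], [[0, 0, 0], [0, 0, 0], 0.2], [[0, 0, 0], [0, 0, 0], 0.2]])

```text
clock: 23.7
eef_pos: [0.6092, -0.1987, 0.0183]
tool_rot: [0.873, 0.489, 0.001, 0.001]
ft_force: [-0.9, 0.7, 6.0]
grip_width: 0.0318
grasp_force: 60.0
```

drive_tool(increments=[[[0, 0, 5], [0, 0, 0], 0.2], [[0, 0, 15], [0, 0, 0], 0.2], [[0, 0, 25], [0, 0, 0], 0.2], [[0, 0, 30], [0, 0, 0], 0.2], [[0, 0, 30], [0, 0, 0], 0.2], [[0, 0, 15], [0, 0, 0], 0.2], [[0, 0, 5], [0, 0, 0], 0.2], [[0, 0, 0], [0, 0, 0], 0.2]])

```text
clock: 24.37
eef_pos: [0.6088, -0.1988, 0.1431]
tool_rot: [0.873, 0.488, 0.001, 0.001]
ft_force: [0.6, 0.5, -1.2]
grip_width: 0.0321
grasp_force: 59.7
```

```bash
python3 held.py yellow
```

```text
[ 0.6078 -0.1985  0.1411]
0.59 rel mm [  1.7  -0.5 -13.8] 0.4734453007840483
```

drive_tool(increments=[[[0, 15, 0], [0, 0, 0], 0.2], [[0, 30, 0], [0, 0, 0], 0.2], [[0, 36, 0], [0, 0, 0], 0.2], [[0, 36, 0], [0, 0, 0], 0.2], [[0, 36, 0], [0, 0, 0], 0.2], [[0, 36, 0], [0, 0, 0], 0.2], [[0, 36, 0], [0, 0, 0], 0.2], [[0, 36, 0], [0, 0, 0], 0.2]])

```text
clock: 25.13
eef_pos: [0.606, 0.065, 0.1392]
tool_rot: [0.872, 0.489, -0.002, -0.001]
ft_force: [0.9, -0.9, -1.3]
grip_width: 0.0319
grasp_force: 59.7
```

drive_tool(increments=[[[0, 36, 0], [0, 0, 0], 0.2], [[0, 36, 0], [0, 0, 0], 0.2], [[0, 30, 0], [0, 0, 0], 0.2], [[0, 19, -10], [0, 0, 0], 0.2], [[0, 0, -20], [0, 0, 0], 0.2], [[0, 0, -25], [0, 0, 0], 0.2], [[0, 0, -15], [0, 0, 0], 0.2], [[0, 0, 0], [0, 0, 0], 0.2]])

```text
clock: 25.8
eef_pos: [0.6028, 0.1834, 0.0648]
tool_rot: [0.872, 0.489, -0.006, -0.001]
ft_force: [-0.8, -0.1, -1.1]
grip_width: 0.0319
grasp_force: 59.7
```

```bash
python3 pots.py w9;python3 held.py yellow
```

```text
25.85 [0.6043 0.1835 0.0672] 2.41451857961311 0.031879717276105154
red 0.59 [69, 144, 167, 262] [0.5107 0.2761] 2.14 free [ 0.5067  0.2773 -0.003 ] delta mm [-93.6  92.7]
yellow 0.74 [264, 186, 395, 282] [0.6122 0.1896] 11.59 free [ 0.6087  0.1831 -0.0255] delta mm [7.9 6.1]
green 0.85 [144, 276, 242, 333] [0.5117 0.1941] 18.76 free [ 0.4625  0.1763 -0.0817] delta mm [-92.6  10.6]
blue 0.17 [170, 53, 270, 142] [0.6005 0.2903] 18.75 free [ 0.5868  0.3081 -0.0759] delta mm [ -3.8 106.9]
[0.6089 0.1838 0.0728]
0.97 rel mm [  0.9  -0.3 -15.8] 2.0480610893611515
```

View pics/w9.png

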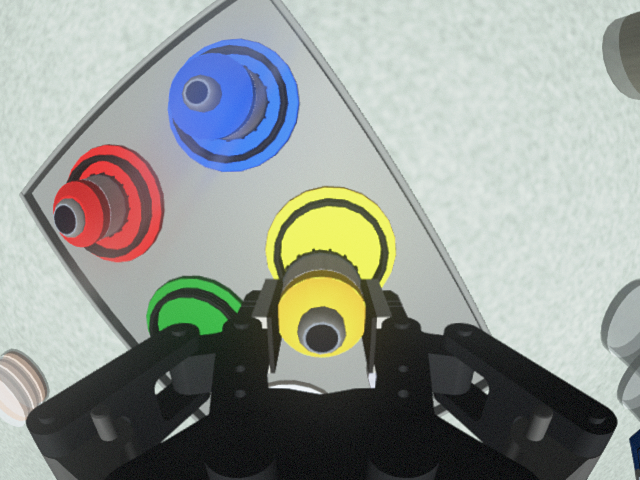

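The picture was taken while the arm was still settling: pot column 330, objective column 321. The arm has since moved the last 4.6 mm in x to (0.609, 0.184). Lowering.

drive_tool(increments=[[[0, 0, -10], [0, 0, 0], 0.2], [[0, 0, -10], [0, 0, 0], 0.2], [[0, 0, -10], [0, 0, 0], 0.2], [[0, 0, -8], [0, 0, 0], 0.2], [[0, 0, -4], [0, 0, 0], 0.2], [[0, 0, -1], [0, 0, 0], 0.2], [[0, 0, 0], [0, 0, 0], 0.2], [[0, 0, 0], [0, 0, 0], 0.2]])

```text
clock: 26.82
eef_pos: [0.6081, 0.1836, 0.0284]
tool_rot: [0.873, 0.489, 0.0, 0.0]
ft_force: [0.5, -0.7, -0.8]
grip_width: 0.0321
grasp_force: 59.8
```

drive_tool(increments=[[[0, 0, -1], [0, 0, 0], 0.2], [[0, 0, -1], [0, 0, 0], 0.2], [[0, 0, -1], [0, 0, 0], 0.2], [[0, 0, 0], [0, 0, 0], 0.2], [[0, 0, 0], [0, 0, 0], 0.2]])

```text
clock: 27.23
eef_pos: [0.6083, 0.1837, 0.0263]
tool_rot: [0.873, 0.489, 0.001, 0.0]
ft_force: [-1.5, -0.1, 3.8]
grip_width: 0.032
grasp_force: 60.2
```

drive_tool(increments=[[[0, 0, 0], [0, 0, 0], 0.2], [[0, 0, 0], [0, 0, 0], 0.2], [[0, 0, 0], [0, 0, 0], 0.5], [[0, 0, 0], [0, 0, 0], 0.6], [[0, 0, 0], [0, 0, 0], 0.65], [[0, 0, 0], [0, 0, 0], 0.65], [[0, 0, 10], [0, 0, 0], 0.65], [[0, 0, 20], [0, 0, 0], 0.65]])

```text
clock: 27.9
eef_pos: [0.6055, 0.1828, 0.0529]
tool_rot: [0.873, 0.489, -0.003, -0.001]
ft_force: [1.2, -0.6, 0.1]
grip_width: 0.0556
grasp_force: 0.0
```

drive_tool(increments=[[[0, 0, 30], [0, 0, 0], 0.65], [[0, 0, 30], [0, 0, 0], 0.65], [[0, 0, 10], [0, 0, 0], 0.65], [[0, 0, 0], [0, 0, 0], 0.65], [[0, 0, 0], [0, 0, 0], 0.65]])

```text
clock: 28.32
eef_pos: [0.6083, 0.1837, 0.1259]
tool_rot: [0.873, 0.489, 0.001, 0.0]
ft_force: [-0.2, 0.5, -1.0]
grip_width: 0.0555
grasp_force: 0.0
```

```bash
python3 chk.py yellow w10
```

```text
[0.6072 0.1834 0.1244]
objective_yellow 0.78 [295.4, 207.4, 348.9, 273.0] (array([0.60866134, 0.18255529]), np.float64(0.960661566283415)) (array([0.60928086, 0.18359258, 0.01423739]), np.float64(0.7914900540775388))
pot_yellow 0.57 [271.1, 180.3, 375.4, 279.0] (array([0.6095243 , 0.18218171]), np.float64(0.8868259977700101)) (array([0.60968267, 0.18245498, 0.00534649]), np.float64(0.8484491104903004))
```

Yellow and its pot agree to within 1 mm. Next is green.

drive_tool(increments=[[[1, -20, 0], [0, 0, 0], 0.7], [[1, -36, 0], [0, 0, 0], 0.7], [[1, -36, 0], [0, 0, 0], 0.7], [[1, -36, 0], [0, 0, 0], 0.7], [[1, -36, 0], [0, 0, 0], 0.7], [[1, -36, 0], [0, 0, 0], 0.7], [[1, -36, 0], [0, 0, 0], 0.7], [[1, -36, 0], [0, 0, 0], 0.7]])

```text
clock: 29.13
eef_pos: [0.6145, -0.0899, 0.1233]
tool_rot: [0.873, 0.489, -0.001, -0.001]
ft_force: [1.0, -0.5, -0.3]
grip_width: 0.0598
grasp_force: 0.0
```

drive_tool(increments=[[[1, -36, 0], [0, 0, 0], 0.7], [[0, -36, 0], [0, 0, 0], 0.7], [[0, -36, 0], [0, 0, 0], 0.7], [[0, -36, 0], [0, 0, 0], 0.7], [[0, -36, 0], [0, 0, 0], 0.7], [[0, -20, 0], [0, 0, 0], 0.7], [[0, 0, 0], [0, 0, 0], 0.7], [[0, 0, 0], [0, 0, 0], 0.7]])

```text
clock: 29.8
eef_pos: [0.6155, -0.2895, 0.1229]
tool_rot: [0.873, 0.487, -0.001, -0.002]
ft_force: [-0.1, -0.1, 0.6]
grip_width: 0.0601
grasp_force: 0.0
```

```bash
python3 look.py green; python3 look.py green|tail -1;python3 look.py green|tail -1
```

```text
29.85 [ 0.6159 -0.2882  0.1233] 1.6837267817750747 0.059583521538756554
0.71 [296, 201, 350, 268] [ 0.6178 -0.2886] 1.35 free [ 6.175e-01 -2.891e-01 -4.000e-04] 1.31 delta mm [ 2.  -0.4]
0.77 [295, 206, 350, 271] [ 0.6167 -0.2887] 0.63 free [ 0.6161 -0.2897 -0.0021] 0.34 delta mm [ 0.2 -1.8]
0.87 [295, 204, 352, 273] [ 0.6178 -0.2889] 0.92 free [ 0.6185 -0.2876  0.0072] 0.62 delta mm [ 0.8 -2.1]
```

drive_tool(increments=[[[0, -2, -20], [0, 0, 0], 0.7], [[0, 0, -20], [0, 0, 0], 0.7], [[0, 0, -20], [0, 0, 0], 0.7], [[0, 0, -20], [0, 0, 0], 0.7], [[0, 0, -18], [0, 0, 0], 0.7], [[0, 0, -10], [0, 0, 0], 0.7], [[0, 0, 0], [0, 0, 0], 0.7], [[0, 0, 0], [0, 0, 0], 0.7]])

```text
clock: 30.77
eef_pos: [0.6169, -0.2898, 0.0172]
tool_rot: [0.872, 0.489, -0.0, -0.0]
ft_force: [-0.2, -0.9, 0.1]
grip_width: 0.0595
grasp_force: 0.0
```

drive_tool(increments=[[[0, 0, 0], [0, 0, 0], 0.3], [[0, 0, 0], [0, 0, 0], 0.3], [[0, 0, 0], [0, 0, 0], 0.3], [[0, 0, 0], [0, 0, 0], 0.2], [[0, 0, 0], [0, 0, 0], 0.2], [[0, 0, 0], [0, 0, 0], 0.2], [[0, 0, 0], [0, 0, 0], 0.2]])

```text
clock: 31.35
eef_pos: [0.6183, -0.291, 0.0196]
tool_rot: [0.873, 0.489, 0.001, 0.001]
ft_force: [-0.2, 1.3, 6.1]
grip_width: 0.0342
grasp_force: 60.3
```

drive_tool(increments=[[[0, 0, 5], [0, 0, 0], 0.2], [[0, 0, 15], [0, 0, 0], 0.2], [[0, 0, 25], [0, 0, 0], 0.2], [[0, 0, 30], [0, 0, 0], 0.2], [[0, 0, 30], [0, 0, 0], 0.2], [[0, 0, 15], [0, 0, 0], 0.2], [[0, 0, 5], [0, 0, 0], 0.2], [[0, 0, 0], [0, 0, 0], 0.2]])

```text
clock: 32.02
eef_pos: [0.6177, -0.2909, 0.1441]
tool_rot: [0.873, 0.488, 0.001, 0.001]
ft_force: [0.5, 0.5, -0.7]
grip_width: 0.0338
grasp_force: 60.0
```

```bash
python3 held.py green
```

```text
[ 0.6167 -0.2905  0.142 ]
0.83 rel mm [  1.8   0.6 -11.9] 2.947172410855263
```

drive_tool(increments=[[[-5, 15, 0], [0, 0, 0], 0.2], [[-8, 30, 0], [0, 0, 0], 0.2], [[-8, 35, 0], [0, 0, 0], 0.2], [[-8, 35, 0], [0, 0, 0], 0.2], [[-8, 35, 0], [0, 0, 0], 0.2], [[-8, 35, 0], [0, 0, 0], 0.2], [[-8, 35, 0], [0, 0, 0], 0.2], [[-8, 35, 0], [0, 0, 0], 0.2]])

```text
clock: 32.78
eef_pos: [0.5536, -0.0338, 0.1398]
tool_rot: [0.873, 0.488, -0.002, -0.001]
ft_force: [1.0, 0.8, -0.2]
grip_width: 0.0339
grasp_force: 60.0
```

drive_tool(increments=[[[-8, 35, 0], [0, 0, 0], 0.2], [[-8, 35, 0], [0, 0, 0], 0.2], [[-8, 35, 0], [0, 0, 0], 0.2], [[-8, 35, 0], [0, 0, 0], 0.2], [[-8, 35, 0], [0, 0, 0], 0.2], [[-5, 28, 0], [0, 0, 0], 0.2], [[-3, 14, 0], [0, 0, 0], 0.2], [[0, 0, 0], [0, 0, 0], 0.2]])

```text
clock: 33.45
eef_pos: [0.5056, 0.1843, 0.14]
tool_rot: [0.871, 0.491, -0.002, -0.001]
ft_force: [-0.5, -0.5, -1.1]
grip_width: 0.0339
grasp_force: 60.1
```

drive_tool(increments=[[[0, 0, -15], [0, 0, 0], 0.2], [[0, 0, -20], [0, 0, 0], 0.2], [[0, 0, -20], [0, 0, 0], 0.2], [[0, 0, -15], [0, 0, 0], 0.2], [[0, 0, 0], [0, 0, 0], 0.2], [[0, 0, 0], [0, 0, 0], 0.2]])

```text
clock: 33.95
eef_pos: [0.5062, 0.1802, 0.0703]
tool_rot: [0.873, 0.488, -0.003, -0.0]
ft_force: [0.4, -0.1, -0.9]
grip_width: 0.034
grasp_force: 60.1
```

```bash
python3 pots.py w11;python3 held.py green
```

```text
34.0 [0.5074 0.1808 0.0717] 2.463834191317352 0.03414971368999488
red 0.92 [170, 43, 300, 170] [0.5092 0.2778] 1.37 free [0.5089 0.2782 0.0017] delta mm [ 1.8 97. ]
green 0.71 [261, 185, 388, 276] [0.5138 0.1886] 12.68 free [ 0.5095  0.1813 -0.0318] delta mm [6.3 7.8]
blue 0.66 [346, 0, 435, 43] [0.6131 0.2767] 31.14 free [ 0.6707  0.3083 -0.18  ] delta mm [105.7  96. ]
[0.5088 0.1817 0.0734]
0.63 rel mm [ -0.3  -0.8 -19.9] 2.317647119634373
```

View pics/w11.png

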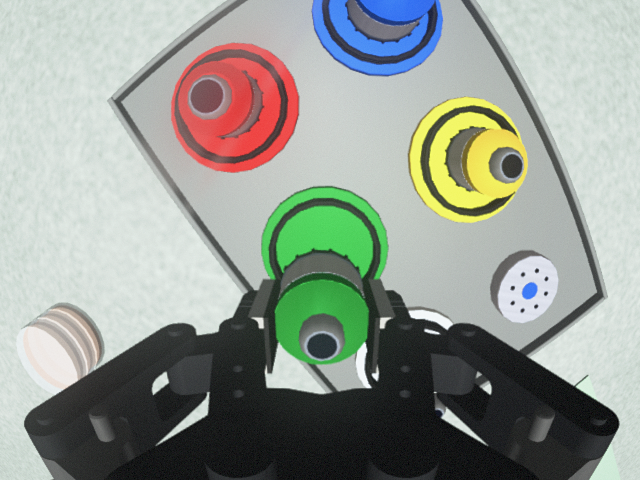

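The picture shows green at (321,310) lined up with its pot (324,250), with the yellow and red pots correctly filled. Lowering.

drive_tool(increments=[[[0, 0, -10], [0, 0, 0], 0.2], [[0, 0, -10], [0, 0, 0], 0.2], [[0, 0, -10], [0, 0, 0], 0.2], [[0, 0, -8], [0, 0, 0], 0.2], [[0, 0, -4], [0, 0, 0], 0.2], [[0, 0, -1], [0, 0, 0], 0.2], [[0, 0, 0], [0, 0, 0], 0.2], [[0, 0, 0], [0, 0, 0], 0.2]])

```text
clock: 34.97
eef_pos: [0.5081, 0.1816, 0.0294]
tool_rot: [0.873, 0.489, 0.0, 0.0]
ft_force: [0.4, 1.1, -0.9]
grip_width: 0.0342
grasp_force: 60.2
```

drive_tool(increments=[[[0, 0, -1], [0, 0, 0], 0.2], [[0, 0, -1], [0, 0, 0], 0.2], [[0, 0, -1], [0, 0, 0], 0.2], [[0, 0, 0], [0, 0, 0], 0.2], [[0, 0, 0], [0, 0, 0], 0.2]])

```text
clock: 35.38
eef_pos: [0.5084, 0.1818, 0.0275]
tool_rot: [0.873, 0.489, 0.001, 0.0]
ft_force: [-2.5, -0.1, 5.5]
grip_width: 0.034
grasp_force: 60.8
```

Contact, so I'm releasing.

drive_tool(increments=[[[0, 0, 0], [0, 0, 0], 0.5], [[0, 0, 0], [0, 0, 0], 0.6], [[0, 0, 0], [0, 0, 0], 0.65], [[0, 0, 0], [0, 0, 0], 0.65], [[0, 0, 10], [0, 0, 0], 0.65], [[0, 0, 20], [0, 0, 0], 0.65], [[0, 0, 30], [0, 0, 0], 0.65], [[0, 0, 40], [0, 0, 0], 0.65]])

```text
clock: 36.05
eef_pos: [0.5057, 0.1808, 0.1253]
tool_rot: [0.873, 0.489, -0.003, -0.001]
ft_force: [1.5, -0.2, 0.2]
grip_width: 0.0554
grasp_force: 0.0
```

drive_tool(increments=[[[0, -20, 25], [0, 0, 0], 0.65], [[0, -25, 20], [0, 0, 0], 0.65], [[0, -25, 0], [0, 0, 0], 0.65], [[0, -15, 0], [0, 0, 0], 0.65], [[0, 0, 0], [0, 0, 0], 0.65], [[0, 0, 0], [0, 0, 0], 0.65]])

```text
clock: 36.55
eef_pos: [0.508, 0.096, 0.172]
tool_rot: [0.873, 0.488, 0.0, -0.0]
ft_force: [-0.8, 0.4, -0.8]
grip_width: 0.0555
grasp_force: 0.0
```

```bash
python3 - <<'E'
from h import *
w=camera('wrist');save(w,'w12');print(get_obs()['eef_pos'])
for c in ['red','yellow','green','blue']:
    r=[]
    for n,pr,z in(('objective_'+c,prof(c),.01),('pot_'+c,PP,.004)):
        L=silhouettes(n,w)
        if L: b=L[0]['bbox'];x0=atz(w,(b[0]+b[2])/2,(b[1]+b[3])/2,.03,True);r+=[round(L[0]['conf'],2),fit(pr,z,[(w,b,True)],x0)[0].round(4)]
    print(c,r)
E
```

```text
[0.50795659 0.09663278 0.17172034]
red [0.77, array([0.51  , 0.2804]), 0.62, array([0.5093, 0.278 ])]
yellow [0.9, array([0.6102, 0.1834]), 0.67, array([0.6076, 0.1832])]
green [0.66, array([0.5102, 0.1837]), 0.57, array([0.5095, 0.182 ])]
blue [0.61, array([0.592 , 0.2572])]
```

View pics/w12.png

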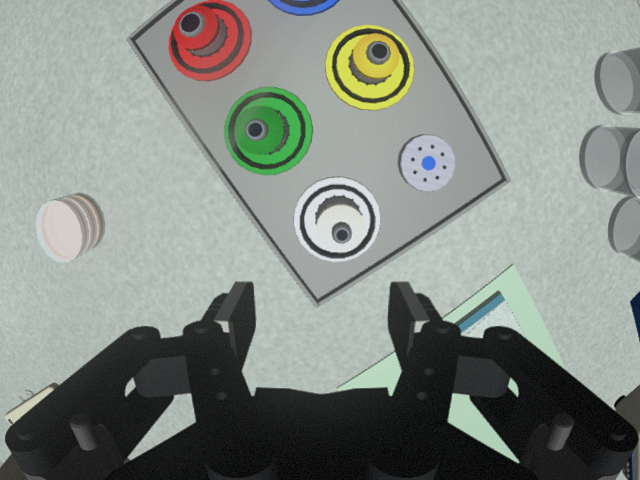

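The picture shows green (262,130), yellow (372,62) and red (205,35) standing in their pots. White is untouched at (338,217), blue was checked earlier, and the gripper touches nothing. Handing in.

```bash
python3 -c "
from workcell import job_done
print(job_done())"
```

```text
the job is handed in; nothing more can be done
None
```

All four objectives stand upright in the pots of their colour (centres within about 3 mm of the pots' in the images), with the white objective and the oil bottle left in place; the job is handed in at about 37 s, and no verdict was shown.

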